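# Set the cap lane guide to the gauge blade

## Task

On the bottling bench, one of the two cap lanes has the yellow gauge blade standing in its gap. Turn that lane's orange wing screw clockwise until the sliding guide closes on the blade and nips it lightly, so that it just drags, then let go of the screw. Leave the other lane's screw alone and the blade standing in the gap.

Things in the scene. Friction and masses are not known exactly. Their poses are not given: they have to be found in the camera images.
- lane_grip (a point): Orange wing screw of the lane with the yellow blade: upright wing 52 long, 12 wide, 28 mm high on a vertical screw. Point: on the axis, half-way up the wing, 103 mm above the bench (wing top 117, bottom 89; nothing else of the lane above 71 within 65 mm). x along the wing to its white-dotted end, z up; turns with the screw. The other lane looks alike but holds three red caps.
- lane_screw (a joint): Screw angle, 0 to 2.2 rad, growing clockwise seen from above; starts 0.15 to 0.6. Clockwise closes the guide 10 mm per rad. It touches a blade that lies on the rail at about 1.25; beyond, the guide stands still and its springs load 10 N per rad. Light drag (1 to 5 N): 1.35 to 1.75, best 1.55, about 17 degrees past touch. Stiff (0.15 N m): stays where left.
- gauge: Yellow gauge blade, 100 long, 12 thick, 44 mm high, about 60 g, loose, standing on edge in the gap, within 1.5 mm of the aluminium fixed rail; a tab at one end, 28 mm long, rises 24 mm more. Origin: blade centre, 34 mm above the bench; x along the blade and lane, y across the gap towards the guide, z up.
- lane_guide: Sliding steel guide of the same lane, a bar 160 long (x), 10 thick (y), 36 mm high on two spring pins. Origin: bar centre, 31 mm above the bench; it moves along its own -y to the blade. The screw axis is 48 mm (fully open) to 61 mm (touching) away on its +y side. Touching: 11 mm between the bar's and the blade's centre lines.
- other_wing_end (a point): White-dotted end of the orange wing of the other lane's screw (the one not to be turned), 26 mm from that screw's axis, 103 mm above the bench; x points from its axis out along the wing.
Things that resemble listed ones, but are neither listed nor needed, are in the scene too. Several things have the shape of the gauge; the one meant has the colours described above.

How it is judged:
By the outcome, as a careful person would: the job done as asked, in the order asked, and still so for the second after the job is handed in, with the robot touching nothing.
It also fails if it takes over 29 s, if anything falls off the work surface, if the arm or the gripper's body presses on something with over 40 N, if the wrist force passes 120 N, or if a joint passes its speed limit or range.

## Robot

A 7-joint arm with a two-finger parallel gripper is mounted at the origin on the work surface. World frame = base frame: x ahead of the robot, y to its left, z up, the work surface at z = 0. Lengths are in m, angles in degrees, forces in N, time in s.
With the tool pointing down it reaches from about 0.425 to 0.875 m from the base axis. Payload 4.7 kg.
Tool frame: the origin (TCP) lies midway between the tips of the shut fingers; the grasp point (between the pads) lies 19 mm behind it; z points along the fingers, y is the line along which they close (so a half turn about z gives the same grasp; the last joint's range is limited). The gripper opens to 87 mm and grips with 3 to 60 N. Pads are 19 mm wide; open, the fingers measure 117 mm over their backs; the gripper's body (75 mm by 190 mm) begins 51 mm behind the grasp point.
Start: joints at [68.36, 18.392, -4.016, 83.108, 1.295, 78.541, -3.26], TCP at [0.248, -0.601, 0.196] pointing down, gripper open.
Joint ranges: [-163.93, 163.93], [-17.29, 119.83], [-79.2, 71.16], [3.27, 140.29], [-89.18, 269.18], [5.43, 117.66], [-154.24, 154.24]. Speed limits (degrees/s): [147.25, 147.25, 180, 180, 180, 180, 180].

## Interface

Orientations are given as [roll, pitch, yaw] about the fixed x, y, z axes, in that order (R = Rz(yaw) Ry(pitch) Rx(roll)).
In Python, from cell import env, viewer, boxes_of, masks_of gives the robot as it stands. The module is installed in compiled form; this text tells all that it offers.
- The arm moves only by the tool apply_moves, never from a script. Its argument "moves" is a list of rows, each a list of 7 numbers: the shift along the tool's x, y, z scaled (see below), then the turn, a rotation vector about the tool's x, y, z scaled (see below), then the opening, from 0 (shut) to 1 (fully open). A call has 1 to 20 rows; each row is the pose to reach, as a shift and turn from the pose commanded when the call began, along the tool's axes at that moment; what a row does not reach only later rows make up. The controller multiplies each number of a shift by 0.2 m and each number of a turn by 1.5 rad. A row lasts 1/10 s, in which the tool goes at most 50 mm and 8.59 degrees, less where a joint would pass 70% of its speed; a pose out of reach is approached as far as the arm can. A call with a number of a shift or a turn outside -1 to 1 is refused whole. A call with a gripper value outside its range is refused whole. The fingers move at their own pace and stop on an object; "grip_force" is the grip in N (left out, the last holds). Time passes only in rows, so rows that repeat a pose let the fingers close. It gives the time, the measured TCP pose, the force, the opening and the grip force at its end, in the units of the state.
- env.get_obs(): the state, without advancing time (a new reading comes with each control period).
- viewer.read_camera(name): name is "scene" or "top"; returns the picture (384x512x3 uint8, red, green, blue); there is no depth.
- viewer.get_calibration(name): a dict with "fov_y" (degrees; the focal length in pixels is half the picture's height over the tangent of half this angle, whatever the lens; pixels are square), "cx", "cy" (the principal point, pixels), "k1" (the pictures are not rectified: a ray, as slopes to the right and down, at radius r is drawn at 1 + k1 r^2 times it, then the intrinsics apply), "position" and "orientation" of the camera in the world. Camera axes: x right, y up, looking along -z (the intrinsics and any distortion apply to the point x, -y, -z); pixel columns grow to the right and rows downward; lengths in m; the calibration is good to about 2 mm. A picture is of the moment at which its call begins. get_calibration takes no time and is no camera call.
- env.sign_off(): hands the job in; it is judged then, once.
Trained networks look in the newest picture that a camera, given by its name, has taken for a name from the list of things; names that differ only in an ending like _2 or _b are one class to them, and where a whole thing is asked for, a point or a joint stands for the part that bears it (a point fixed in the world has none). Each returns a list of dicts, best first, with "conf" (0 to 1); they miss things now and then, are a little off and sometimes report something else, mostly with a low value. They report only what shows in the picture. A call takes as long as a camera call. They do not tell look-alikes from the thing itself.
- boxes_of(camera, target): "location" ([column, row] in pixels, amid what is visible of it).
- masks_of(camera, target): "pixels" (384x512 bool, what is visible of it) and "location" ([column, row] in pixels, amid what is visible of it).
The state is a dict: "time_s": time; "qpos": joint angles; "joint_velocities": joint speeds; "effort": joint torques, N m; "tool_pos": TCP position; "tool_rot": TCP orientation; "force": force on the tool from outside, world axes, zero at the start; "wrist_torque": the same for the moment, N m; "grip_width": finger opening in m; "grasp_force": force on a finger pad.
Only numpy, scipy, OpenCV 4.12 (cv2) and the standard library are available. Lean on these libraries where they do the work, as an engineer would, in place of code of your own. Each camera call takes 0.05 s, during which the arm holds its last target. There are 200 camera calls.

## Working session

There is one attempt and no reset: what is moved stays moved. The work goes in short steps, Python scripts to look and compute and a tool call to move; the robot and the scene stay as the last step left them, time stands still between calls to the robot, and variables do not carry over. Pictures are saved under pics/ and viewed, at most 10 in all, crops included, and the job is handed in when it is done.

Besides the shell and the picture viewer there is one more tool, called after "Emit:" by a JSON object that holds its "method" and its "body", one argument or row to a line. apply_moves: Moves the arm, as the interface text tells. Shifts and turns lie within -1 to 1; 1 stands for 0.2 m of shift or 1.5 rad of turn. Its arguments: {"type":"object","properties":{"moves":{"type":"array","items":{"type":"array","items":{"type":"number","minimum":-1,"maximum":1}}},"grip_force":{"type":"number"}},"required":["moves"]}

```bash
mkdir -p pics; python3 - <<'E'
from cell import env, viewer, boxes_of, masks_of
import cv2
for n in("scene","top"):
    im=viewer.read_camera(n); cv2.imwrite(f"pics/{n}0.png",cv2.resize(im[:,:,::-1],(800,600),interpolation=cv2.INTER_CUBIC))
    c=viewer.get_calibration(n); print(n,c)
    for t in("lane_grip","gauge","lane_guide","other_wing_end"):
        print(t,[(round(d["conf"],2),[round(float(v),1) for v in d["location"]]) for d in boxes_of(n,t)])
o=env.get_obs();print(o)
E
```

```text
scene {'fov_y': 54.550751896252976, 'cx': 256.3025843662256, 'cy': 189.61050626861586, 'k1': -0.10828404467223433, 'position': array([ 1.18945537, -0.29486364,  0.65241227]), 'orientation': array([50.57032608, -1.01022448, 72.1131639 ])}
lane_grip [(0.59, [216.0, 188.0])]
gauge [(0.86, [192.1, 212.2]), (0.59, [116.0, 241.5])]
lane_guide [(0.75, [207.4, 220.6])]
other_wing_end [(0.63, [363.6, 154.3])]
top {'fov_y': 42.54768945736973, 'cx': 252.74617251914023, 'cy': 197.16818836504393, 'k1': -0.08227733129080439, 'position': array([ 0.31413657, -0.08641422,  1.1786739 ]), 'orientation': array([ 12.96183971,  -0.30599903, -86.59395069])}
lane_grip [(0.62, [291.2, 229.3])]
gauge [(0.91, [386.7, 213.5]), (0.9, [317.2, 225.3]), (0.69, [311.4, 224.4])]
lane_guide [(0.6, [312.3, 226.0])]
other_wing_end [(0.82, [113.2, 218.9])]
{'time_s': 0.5, 'qpos': array([68.35811321, 18.39146319, -4.01755894, 83.11106942,  1.29395304,
       78.54066698, -3.2605267 ]), 'joint_velocities': array([-0.02671638, -0.02796114, -0.04287858, -0.05955026, -0.00940456,
       -0.06578868,  0.03266823]), 'effort': array([ 4.45998121e-04, -4.90609682e+01, -4.02213838e-01, -3.12464869e+01,
       -6.34915126e-02,  3.46630043e-02,  3.57373574e-05]), 'tool_pos': array([ 0.24820748, -0.60073686,  0.19606107]), 'tool_rot': array([1.79998113e+02, 1.42288307e-03, 2.24514105e+01]), 'force': array([0.79825188, 0.7422089 , 0.09866761]), 'wrist_torque': array([0.03800313, 0.00070139, 0.02690297]), 'grasp_force': 0.0, 'grip_width': 0.08740053149746502}
```

View pics/scene0.png

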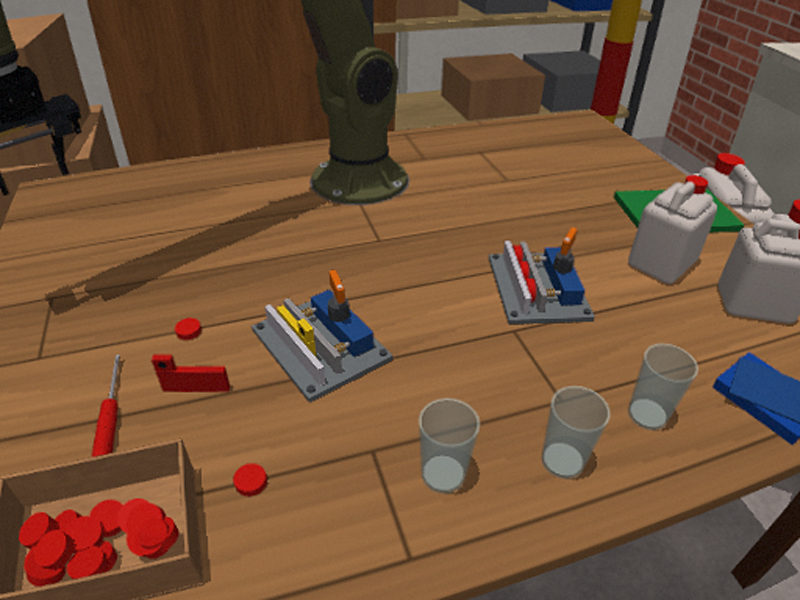

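View pics/top0.png

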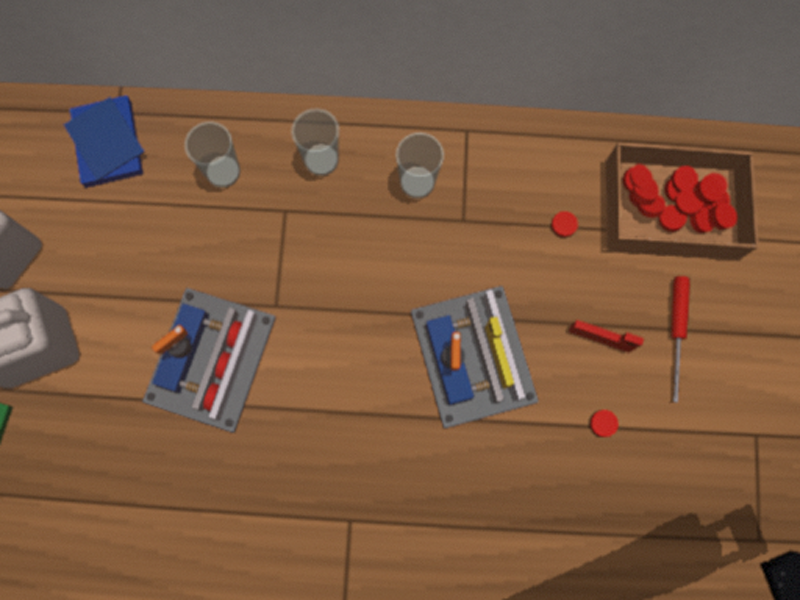

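The yellow-blade lane is at about (475,355) in the enlarged top view, or (304,227) in raw pixels. Its wing is at (456,352), with the dotted end pointing up. The lane with red caps is on the left and must stay untouched. Next I'll measure precisely.

```bash
cat > h.py <<'E'
import numpy as np, cv2
from scipy.spatial.transform import Rotation as R
from scipy.optimize import minimize
from cell import env, viewer, boxes_of, masks_of
def proj(n,P):
    c=viewer.get_calibration(n); f=192/np.tan(np.radians(c["fov_y"]/2))
    p=(np.atleast_2d(P)-c["position"])@R.from_euler("xyz",c["orientation"],degrees=True).as_matrix()
    s=np.c_[p[:,0],-p[:,1]]/-p[:,2:]; s=s*(1+c["k1"]*(s**2).sum(1,keepdims=True))
    return s*f+[c["cx"],c["cy"]]
def inv(n,px,z):
    g=lambda v: proj(n,[v[0],v[1],z])[0]-px
    from scipy.optimize import fsolve
    return fsolve(g,[0.6,-0.2])
def box(x,y,yaw,L,W,z0,z1):
    a=np.array([[i*L/2,j*W/2] for i in(-1,1) for j in(-1,1)])
    c,s=np.cos(yaw),np.sin(yaw); a=a@np.array([[c,s],[-s,c]])+[x,y]
    return np.r_[np.c_[a,[z0]*4],np.c_[a,[z1]*4]]
S=8
def render(n,B):
    h=cv2.convexHull((proj(n,B)).astype(np.float32))[:,0]
    m=np.zeros((384*2,512*2),np.uint8); cv2.fillConvexPoly(m,np.round((h+.5)*2*256-128).astype(np.int32),255,shift=8)
    return cv2.resize(m,(512,384),interpolation=cv2.INTER_AREA)/255.
def fit(masks,x0,L,W,z0,z1):
    def cost(v):
        e=0
        for n,m in masks.items():
            r=render(n,box(*v,L,W,z0,z1)); e+=np.abs(r-m).sum()/m.sum()
        return e
    best=None
    for dy in(-.2,0,.2):
        r=minimize(cost,[x0[0],x0[1],x0[2]+dy],method="Nelder-Mead",options=dict(initial_simplex=np.array([x0[0],x0[1],x0[2]+dy])+np.array([[0,0,0],[.008,0,0],[0,.008,0],[0,0,.2]]),xatol=1e-5,fatol=1e-4))
        if best is None or r.fun<best.fun: best=r
    return best.x,best.fun
def colour(im,lo,hi,c,rad,smin=120,vmin=60):
    m=cv2.inRange(cv2.cvtColor(im,cv2.COLOR_RGB2HSV),(lo,smin,vmin),(hi,255,255))
    k=np.zeros_like(m); cv2.circle(k,tuple(int(v) for v in c),rad,255,-1); return (m&k)>0
E
python3 - <<'E'
from h import *
ims={n:viewer.read_camera(n) for n in("scene","top")}
w={n:colour(ims[n],5,19,c,20) for n,c in(("scene",(216,186)),("top",(291,226)))}
g={n:colour(ims[n],21,35,c,40) for n,c in(("scene",(190,212)),("top",(320,225)))}
print({n:(w[n].sum(),g[n].sum()) for n in w})
p=inv("top",np.argwhere(w["top"]).mean(0)[::-1],.105); print(p)
for ms in(w,{"top":w["top"]},{"scene":w["scene"]}): print("wing",fit(ms,[*p,0.],.052,.012,.089,.117))
q=inv("top",np.argwhere(g["top"]).mean(0)[::-1],.05);print("gauge px->",q)
print("gauge",fit({"top":g["top"]},[*q,0.2],.1,.012,.012,.056))
for t in("lane_guide",):
  for n in ims:
    for d in masks_of(n,t)[:2]:
      m=d["pixels"];a=np.argwhere(m)[:,::-1].astype(np.float32);print(n,d["conf"],m.sum(),cv2.minAreaRect(a))
t=cv2.resize(ims["top"][185:275,255:350,::-1],None,fx=6,fy=6,interpolation=cv2.INTER_CUBIC)
cv2.imwrite("pics/topc.png",t)
s=cv2.resize(ims["scene"][165:260,155:255,::-1],None,fx=6,fy=6,interpolation=cv2.INTER_CUBIC);cv2.imwrite("pics/sc.png",s)
E
```

```text
{'scene': (np.int64(856), np.int64(263)), 'top': (np.int64(130), np.int64(276))}
[ 0.50143328 -0.16568719]
wing (array([ 0.50294294, -0.16599001,  0.05047344]), np.float64(1.1766143696874867))
wing (array([ 0.50292025, -0.16589644,  0.02756935]), np.float64(0.33098039215686276))
wing (array([ 0.47763588, -0.16345184,  1.65766387]), np.float64(0.6675783397471139))
gauge px-> [ 0.51766868 -0.23599236]
gauge (array([ 0.51919804, -0.23786198,  0.28388158]), np.float64(0.4412901392441034))
scene 0.65 332 ((200.84149169921875, 213.92686462402344), (57.784297943115234, 9.838947296142578), 51.34019470214844)
top 0.6 420 ((309.012451171875, 224.65640258789062), (67.6971206665039, 7.276362419128418), 72.21611022949219)
```

View pics/topc.png

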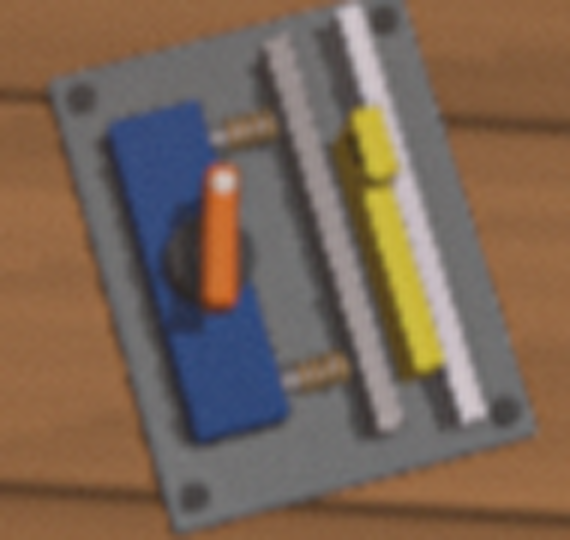

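View pics/sc.png

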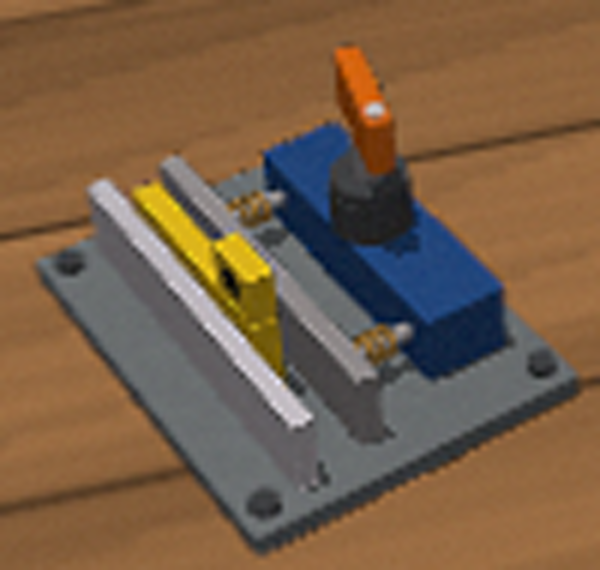

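The crops show the wing along world x with the white dot at its +x end. The guide's top edge runs from about (278,42) to (390,425) in the top crop. The blade sits by the rail with an open gap to the guide. I'll refine these positions and plan the approach.

```bash
cat >> h.py <<'E'
def hullmask(m):
    m=cv2.morphologyEx(m.astype(np.uint8),cv2.MORPH_OPEN,np.ones((2,2)))
    n,l,st,_=cv2.connectedComponentsWithStats(m); k=1+st[1:,4].argmax()
    h=cv2.convexHull(np.argwhere(l==k)[:,::-1].astype(np.int32)); o=np.zeros_like(m); cv2.fillConvexPoly(o,h,1); return o>0
def wing(ims,x0,cs):
    w={n:hullmask(colour(ims[n],3,16,cs[n],20,smin=195,vmin=90)) for n in ims}
    return fit(w,x0,.052,.012,.089,.117),{n:int(w[n].sum()) for n in w},w
E
python3 - <<'E'
from h import *
ims={n:viewer.read_camera(n) for n in("scene","top")}
(r,f),c,w=wing(ims,[.503,-.166,.04],{"scene":(216,186),"top":(291,226)}); print(r,f,c)
for n in w: print(n,fit({n:w[n]},r,.052,.012,.089,.117))
cr=lambda x,y,z: inv("top",np.array([255+x/6-.5+.08,185+y/6-.5+.08]),z)
A,B=cr(278,40,.049),cr(388,427,.049); C,D=cr(366,108,.08),cr(425,365,.056)
u=(A-B)/np.linalg.norm(A-B); nrm=np.array([-u[1],u[0]])
print("guide",A,B,np.linalg.norm(A-B),np.degrees(np.arctan2(u[1],u[0])),"screw dist",(r[:2]-B)@nrm,"along",(r[:2]-(A+B)/2)@u)
print("blade end",D,(B-D)@nrm)
E0,F0=cr(347,10,.056),cr(474,415,.056);v=E0-F0;print("rail deg",np.degrees(np.arctan2(v[1],v[0])))
E
```

```text
[ 0.5040401  -0.16585116  0.02931726] 8.433488132094942 {'scene': 136, 'top': 19}
scene (array([ 0.50958539, -0.16450551, -0.02464517]), np.float64(0.20426758938869666))
top (array([ 0.507236  , -0.1768156 , -0.41800878]), np.float64(7.329618163054695))
guide [ 0.59526514 -0.18962653] [ 0.44555035 -0.23758513] 0.15720860437183687 17.76197836205367 screw dist 0.05047146896134891 along -0.0010192279539886252
blade end [ 0.46925537 -0.25006782] 0.0191192041918731
rail deg 18.99666718396415
```

```bash
sed -i 's/smin=195,vmin=90/smin={"scene":195,"top":140}[n],vmin=80/' h.py; python3 - <<'E'
from h import *
ims={n:viewer.read_camera(n) for n in("scene","top")}
(r,f),c,w=wing(ims,[.505,-.166,.02],{"scene":(216,186),"top":(291,226)}); print(r,f,c)
for n in w: print(n,fit({n:w[n]},r,.052,.012,.089,.117))
o=env.get_obs(); T=o["tool_pos"];M=R.from_euler("xyz",o["tool_rot"],degrees=True).as_matrix()
print(o["time_s"],M.T@(np.array([r[0],r[1],.16])-T)/.2, M[:,:2].T)
E
```

```text
[ 0.50533609 -0.16727991  0.04534479] 0.8134821943483275 {'scene': 136, 'top': 128}
scene (array([ 0.50569053, -0.16378776, -0.02437986]), np.float64(0.21528258362168395))
top (array([ 0.50533609, -0.16727991,  0.04534479]), np.float64(0.35370710784313725))
0.9 [ 2.01596444 -1.51226393  0.18025988] [[ 9.24211463e-01  3.81881096e-01 -2.02534180e-05]
 [ 3.81881095e-01 -9.24211457e-01  1.05343006e-04]]
```

Emit:
{"method": "apply_moves", "body": {
  "moves": [
    [0.1, -0.075, 0, 0, 0, -0.09, 1],
    [0.2, -0.15, 0, 0, 0, -0.18, 1],
    [0.3, -0.225, 0, 0, 0, -0.27, 1],
    [0.4, -0.3, 0, 0, 0, -0.36, 1],
    [0.5, -0.375, 0, 0, 0, -0.45, 1],
    [0.6, -0.45, 0, 0, 0, -0.54, 1],
    [0.7, -0.525, 0, 0, 0, -0.63, 1],
    [0.8, -0.6, 0, 0, 0, -0.72, 1],
    [0.9, -0.675, 0, 0, 0, -0.81, 1],
    [1, -0.75, 0, 0, 0, -0.9, 1],
    [1, -0.75, 0, 0, 0, -0.9, 1]
  ]
}}

```text
time_s: 2.0
tool_pos: [0.3786, -0.3822, 0.1965]
tool_rot: [179.9, -0.0, 100.2]
force: [-0.1, 0.0, 0.1]
grip_width: 0.0868
grasp_force: 0.0
```

```bash
cat >> h.py <<'E'
def goal(x,y,z,yaw):
    o=env.get_obs(); Rt=R.from_euler("xyz",o["tool_rot"],degrees=True); G=R.from_euler("xyz",[180,0,yaw],degrees=True)
    print(round(o["time_s"],2),o["qpos"].round(1),o["tool_pos"].round(4),o["tool_rot"].round(2),o["force"].round(1),o["wrist_torque"].round(2),round(o["grip_width"],4),o["grasp_force"])
    print("shift",(Rt.inv().apply(np.array([x,y,z])-o["tool_pos"])/.2).round(4),"turn",((Rt.inv()*G).as_rotvec()/1.5).round(4))
E
python3 -c "
from h import *
goal(.5045,-.1655,.16,181)"
```

```text
2.0 [ 61.4   5.7 -20.1  98.5   1.9  76.1  51.1] [ 0.3786 -0.3822  0.1965] [ 1.7991e+02 -2.0000e-02  1.0025e+02] [-0.1  0.   0.1] [-0.04 -0.15  0.02] 0.0868 0.0
shift [0.954  0.8121 0.1844] turn [ 1.100e-03  5.000e-04 -9.396e-01]
```

Emit:
{"method": "apply_moves", "body": {
  "moves": [
    [0.095, 0.081, 0.02, 0, 0, -0.09, 1],
    [0.19, 0.162, 0.04, 0, 0, -0.18, 1],
    [0.285, 0.243, 0.06, 0, 0, -0.27, 1],
    [0.38, 0.324, 0.08, 0, 0, -0.36, 1],
    [0.475, 0.405, 0.1, 0, 0, -0.45, 1],
    [0.57, 0.486, 0.12, 0, 0, -0.54, 1],
    [0.665, 0.567, 0.14, 0, 0, -0.63, 1],
    [0.76, 0.648, 0.16, 0, 0, -0.72, 1],
    [0.855, 0.729, 0.17, 0, 0, -0.81, 1],
    [0.954, 0.812, 0.184, 0, 0, -0.9, 1],
    [0.954, 0.812, 0.184, 0, 0, -0.94, 1],
    [0.954, 0.812, 0.184, 0, 0, -0.94, 1]
  ]
}}

```text
time_s: 3.2
tool_pos: [0.5035, -0.1704, 0.1592]
tool_rot: [-180.0, -0.0, -179.5]
force: [0.3, -0.7, 0.2]
grip_width: 0.0869
grasp_force: 0.0
```

```bash
python3 -c "
from h import *
goal(.5045,-.1655,.086,181)
ims={n:viewer.read_camera(n) for n in('scene','top')}
a=cv2.resize(ims['scene'][130:250,150:270,::-1],(400,400),interpolation=3);b=cv2.resize(ims['top'][170:290,240:360,::-1],(400,400),interpolation=3)
for p in proj('scene',[[.5045,-.1655,.117]]): cv2.circle(a,tuple(int(v) for v in (p-[150,130])*400/120),3,(0,255,0),1)
cv2.imwrite('pics/ab.png',np.hstack([a,b]))"
```

```text
3.2 [ 49.2   7.6 -35.8 101.8   4.7  72.1 102.7] [ 0.5035 -0.1704  0.1592] [-179.98   -0.   -179.46] [ 0.3 -0.7  0.2] [ 0.1  -0.15  0.02] 0.0869 0.0
shift [-0.0053  0.0246  0.3661] turn [-0.0003 -0.     -0.0054]
```

View pics/ab.png

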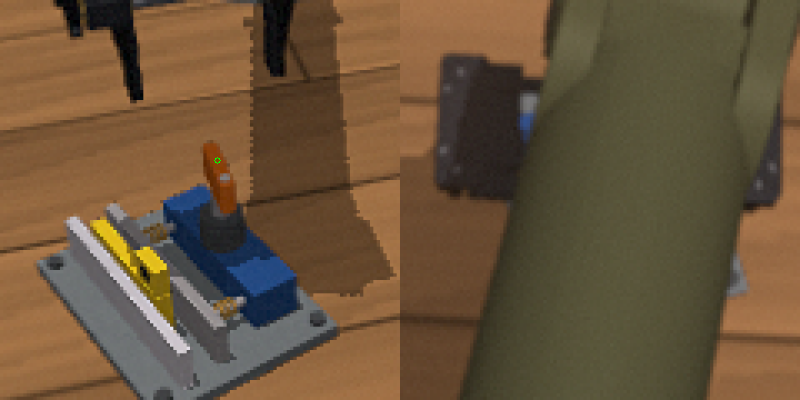

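The left half (scene) shows the open fingers above the wing, one on each side of it, with the projected wing centre (green) on the wing top. The arm blocks the top view. Now descending.

Emit:
{"method": "apply_moves", "body": {
  "moves": [
    [-0.005, 0.025, 0.06, 0, 0, -0.005, 1],
    [-0.005, 0.025, 0.14, 0, 0, -0.005, 1],
    [-0.005, 0.025, 0.22, 0, 0, -0.005, 1],
    [-0.005, 0.025, 0.3, 0, 0, -0.005, 1],
    [-0.005, 0.025, 0.366, 0, 0, -0.005, 1],
    [-0.005, 0.025, 0.366, 0, 0, -0.005, 1],
    [-0.005, 0.025, 0.366, 0, 0, -0.005, 1]
  ]
}}

```text
time_s: 4.0
tool_pos: [0.5041, -0.1652, 0.0859]
tool_rot: [180.0, -0.0, -179.0]
force: [-0.4, 0.4, 0.2]
grip_width: 0.0869
grasp_force: 0.0
```

```bash
python3 -c "
from h import *
goal(.5045,-.1655,.086,181)"
```

```text
4.0 [ 47.9  11.6 -35.8 106.8   7.5  64.  100.3] [ 0.5041 -0.1652  0.0859] [ 1.7999e+02 -2.0000e-02 -1.7902e+02] [-0.4  0.4  0.2] [ 0.09 -0.14 -0.06] 0.0869 0.0
shift [-0.0017 -0.0016 -0.0005] turn [ 0.0001 -0.0002 -0.0002]
```

Emit:
{"method": "apply_moves", "body": {
  "moves": [
    [0, 0, 0, 0, 0, 0, 0],
    [0, 0, 0, 0, 0, 0, 0],
    [0, 0, 0, 0, 0, 0, 0],
    [0, 0, 0, 0, 0, 0, 0],
    [0, 0, 0, 0, 0, 0, 0],
    [0, 0, 0, 0, 0, 0, 0],
    [0, 0, 0, 0, 0, 0, 0],
    [0, 0, 0, 0, 0, 0, 0]
  ],
  "grip_force": 15
}}

```text
time_s: 4.8
tool_pos: [0.5042, -0.1651, 0.086]
tool_rot: [-180.0, -0.0, -179.0]
force: [0.3, -0.5, 0.4]
grip_width: 0.0312
grasp_force: 0.0
```

```bash
python3 -c "
from h import *
goal(.5045,-.1655,.086,181)"
```

```text
4.8 [ 47.9  11.6 -35.8 106.8   7.5  64.  100.3] [ 0.5042 -0.1651  0.086 ] [-180.     -0.   -178.99] [ 0.3 -0.5  0.4] [ 0.06 -0.12 -0.07] 0.0312 0.0
shift [-0.0013 -0.002   0.0001] turn [-0.     -0.      0.0002]
```

Emit:
{"method": "apply_moves", "body": {
  "moves": [
    [0, 0, 0, 0, 0, 0, 0],
    [0, 0, 0, 0, 0, 0, 0],
    [0, 0, 0, 0, 0, 0, 0],
    [0, 0, 0, 0, 0, 0, 0],
    [0, 0, 0, 0, 0, 0, 0]
  ]
}}

```text
time_s: 5.3
tool_pos: [0.5042, -0.1659, 0.086]
tool_rot: [-179.9, 0.0, -179.0]
force: [0.9, -3.8, -0.7]
grip_width: 0.0114
grasp_force: 15.0
```

```bash
python3 -c "
from h import *
goal(.5045,-.1655,.086,181)"
```

```text
5.3 [ 47.9  11.6 -35.8 106.8   7.6  63.9 100.3] [ 0.5042 -0.1659  0.086 ] [-1.7994e+02  1.0000e-02 -1.7901e+02] [ 0.9 -3.8 -0.7] [-0.55 -0.22  0.07] 0.0114 14.999902546405792
shift [-0.0014  0.0021  0.0002] turn [-0.0007  0.0001 -0.0001]
```

Emit:
{"method": "apply_moves", "body": {
  "moves": [
    [0, -0.004, 0, 0, 0, 0, 0],
    [0, -0.004, 0, 0, 0, 0.04, 0],
    [0, -0.004, 0, 0, 0, 0.08, 0],
    [0, -0.004, 0, 0, 0, 0.12, 0],
    [0, -0.004, 0, 0, 0, 0.16, 0],
    [0, -0.004, 0, 0, 0, 0.2, 0],
    [0, -0.004, 0, 0, 0, 0.24, 0],
    [0, -0.004, 0, 0, 0, 0.28, 0],
    [0, -0.004, 0, 0, 0, 0.32, 0],
    [0, -0.004, 0, 0, 0, 0.36, 0],
    [0, -0.004, 0, 0, 0, 0.4, 0],
    [0, -0.004, 0, 0, 0, 0.4, 0],
    [0, -0.004, 0, 0, 0, 0.4, 0]
  ],
  "grip_force": 25
}}

```text
time_s: 6.6
tool_pos: [0.5044, -0.1652, 0.086]
tool_rot: [180.0, -0.0, 146.7]
force: [0.0, 0.5, -0.8]
grip_width: 0.0114
grasp_force: 25.0
```

```bash
python3 -c "
from h import *
goal(.5045,-.1655,.086,145)
im=viewer.read_camera('scene')
cv2.imwrite('pics/s2.png',cv2.resize(im[165:260,155:255,::-1],None,fx=6,fy=6,interpolation=3))"
```

```text
6.6 [ 44.6  11.1 -32.1 106.8   6.5  63.8  66.8] [ 0.5044 -0.1652  0.086 ] [ 1.7996e+02 -1.0000e-02  1.4675e+02] [ 0.   0.5 -0.8] [ 0.11 -0.31  0.08] 0.0114 24.999046325683594
shift [-0.0009 -0.0009  0.0002] turn [ 0.0004 -0.0002  0.0203]
```

View pics/s2.png

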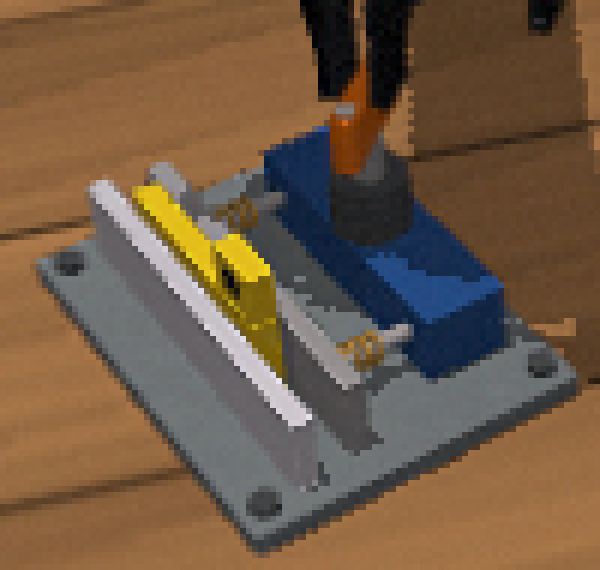

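The tool turned 34.3°, and the guide has moved about 3 raw pixels towards the blade. The gap is still open: the bar's near end is at crop (358,385), and was at (377,375). I'll track the bar across the gap with a rectified profile.

```bash
cat >> h.py <<'E'
TH=np.radians(18.2); U=np.array([np.cos(TH),np.sin(TH)]); N=np.array([-U[1],U[0]]); C0=np.array([.5204,-.2136])
D=np.arange(-.022,.012,.00025)
def profile(img):
    s=np.arange(.058,.078,.001)
    P=np.array([[*(C0+a*U+d*N),.049] for d in D for a in s]); q=proj("scene",P).astype(np.float32)
    v=cv2.remap(img.astype(np.float32).sum(2),q[:,0].reshape(len(D),-1).copy(),q[:,1].reshape(len(D),-1).copy(),cv2.INTER_LINEAR)
    return v.mean(1)
def grab(k=3): return np.mean([viewer.read_camera("scene") for _ in range(k)],0)
def shiftof(p,q):  # mm that q moved toward -d relative to p
    best=[]
    c=np.arange(-.002,.014,.0001); w=(D>-.008)&(D<.009)
    for t in c: 
        r=np.interp(D[w]-t,D,q); best.append(np.corrcoef(r,p[w])[0,1])
    i=int(np.argmax(best)); return c[i]*1e3,best[i]
E
python3 - <<'E'
from h import *
s=cv2.imread("pics/sc.png")[:,:,::-1]; f=np.zeros((384,512,3)); f[165:260,155:255]=cv2.resize(s,(100,95),interpolation=cv2.INTER_AREA)
p0=profile(f); im=grab(); p1=profile(im); np.save("p0.npy",p0); np.save("p1.npy",p1)
print(shiftof(p0,p1))
for d,a,b in list(zip(D*1e3,p0,p1))[::4]: print(round(d,2),int(a),int(b))
E
```

```text
(np.float64(6.200000000000004), np.float64(0.9905645153303326))
-22.0 268 214
-21.0 262 218
-20.0 235 221
-19.0 215 223
-18.0 207 224
-17.0 206 224
-16.0 207 223
-15.0 209 220
-14.0 211 216
-13.0 211 226
-12.0 211 280
-11.0 211 373
-10.0 209 437
-9.0 208 451
-8.0 211 446
-7.0 229 441
-6.0 268 439
-5.0 326 437
-4.0 383 432
-3.0 417 413
-2.0 424 372
-1.0 421 329
0.0 418 297
1.0 417 277
2.0 412 272
3.0 394 279
4.0 357 278
5.0 309 265
6.0 270 260
7.0 251 269
8.0 252 286
9.0 258 297
10.0 258 294
11.0 255 289
```

Emit:
{"method": "apply_moves", "body": {
  "moves": [
    [0, 0, 0, 0, 0, 0.04, 0],
    [0, 0, 0, 0, 0, 0.08, 0],
    [0, 0, 0, 0, 0, 0.12, 0],
    [0, 0, 0, 0, 0, 0.16, 0],
    [0, 0, 0, 0, 0, 0.2, 0],
    [0, 0, 0, 0, 0, 0.2, 0],
    [0, 0, 0, 0, 0, 0.2, 0]
  ]
}}

```text
time_s: 7.5
tool_pos: [0.5047, -0.165, 0.086]
tool_rot: [179.9, -0.0, 129.6]
force: [1.9, 2.8, -1.4]
grip_width: 0.0116
grasp_force: 25.0
```

```bash
cat > m.py <<'E'
from h import *
import sys
p=profile(grab()); np.save(sys.argv[1],p); print(shiftof(np.load("p0.npy"),p),shiftof(np.load("p1.npy"),p)); goal(.5045,-.166,.086,120)
E
python3 m.py p2.npy
```

```text
(np.float64(8.900000000000006), np.float64(0.9973287513226018)) (np.float64(2.800000000000002), np.float64(0.9965317923536474))
7.65 [ 43.   10.9 -30.4 106.9   6.1  63.8  49.9] [ 0.5047 -0.165   0.086 ] [ 1.7994e+02 -2.0000e-02  1.2953e+02] [ 2.1  3.  -1. ] [ 0.84 -0.74  0.09] 0.0113 25.00470131635666
shift [-0.0032 -0.0038  0.0002] turn [ 0.0007 -0.0003  0.1109]
```

Emit:
{"method": "apply_moves", "body": {
  "moves": [
    [0, 0, 0, 0, 0, 0.04, 0],
    [0, 0, 0, 0, 0, 0.08, 0],
    [0, 0, 0, 0, 0, 0.1, 0],
    [0, 0, 0, 0, 0, 0.1, 0],
    [0, 0, 0, 0, 0, 0.1, 0]
  ]
}}

```text
time_s: 8.15
tool_pos: [0.5048, -0.165, 0.0861]
tool_rot: [179.9, -0.0, 120.9]
force: [2.8, 3.8, -2.1]
grip_width: 0.0111
grasp_force: 25.0
```

```bash
python3 m.py p3.npy
```

```text
(np.float64(9.900000000000006), np.float64(0.9913681368021914)) (np.float64(4.200000000000002), np.float64(0.9980666322013898))
8.3 [ 42.2  10.8 -29.5 106.9   5.8  63.7  41.5] [ 0.5048 -0.165   0.0861] [ 1.7993e+02 -2.0000e-02  1.2094e+02] [ 3.5  4.7 -1.4] [ 1.01 -0.87  0.1 ] 0.0115 25.03211259841919
shift [-0.0036 -0.004   0.0003] turn [ 0.0008 -0.0003  0.0109]
```

Emit:
{"method": "apply_moves", "body": {
  "moves": [
    [0, 0, 0, 0, 0, 0.04, 0],
    [0, 0, 0, 0, 0, 0.08, 0],
    [0, 0, 0, 0, 0, 0.1, 0],
    [0, 0, 0, 0, 0, 0.1, 0],
    [0, 0, 0, 0, 0, 0.1, 0]
  ]
}}

```text
time_s: 8.8
tool_pos: [0.505, -0.1649, 0.0861]
tool_rot: [179.9, -0.0, 112.4]
force: [3.1, 3.9, -2.2]
grip_width: 0.0116
grasp_force: 25.0
```

```bash
python3 m.py p4.npy
```

```text
(np.float64(9.900000000000006), np.float64(0.9900526055989758)) (np.float64(4.100000000000003), np.float64(0.9958134923732078))
8.95 [ 41.5  10.7 -28.7 106.9   5.6  63.7  33.1] [ 0.505  -0.1649  0.0861] [ 1.7991e+02 -3.0000e-02  1.1235e+02] [ 2.5  4.1 -1.6] [ 1.   -0.98  0.13] 0.0113 25.043589770793915
shift [-0.0042 -0.0044  0.0003] turn [ 0.001  -0.0003 -0.089 ]
```

The guide stopped at 4.15 mm after p1, so touch was about 0.43 rad past p1. The screw is now about 0.17 rad past touch, and I'll add roughly 0.13 rad before releasing.

Emit:
{"method": "apply_moves", "body": {
  "moves": [
    [0, 0, 0, 0, 0, 0.03, 0],
    [0, 0, 0, 0, 0, 0.06, 0],
    [0, 0, 0, 0, 0, 0.088, 0],
    [0, 0, 0, 0, 0, 0.088, 0],
    [0, 0, 0, 0, 0, 0.088, 0],
    [0, 0, 0, 0, 0, 0.088, 0]
  ]
}}

```text
time_s: 9.55
tool_pos: [0.5052, -0.1648, 0.0861]
tool_rot: [179.9, -0.0, 104.8]
force: [3.1, 4.1, -1.5]
grip_width: 0.0116
grasp_force: 25.0
```

```bash
python3 m.py p5.npy
```

```text
(np.float64(9.900000000000006), np.float64(0.9911670577147383)) (np.float64(3.9000000000000026), np.float64(0.9923591314686787))
9.7 [ 40.8  10.6 -27.9 107.    5.4  63.7  25.7] [ 0.5051 -0.1649  0.0861] [ 1.7990e+02 -4.0000e-02  1.0479e+02] [ 4.   4.6 -1.5] [ 0.97 -1.09  0.14] 0.0116 25.045503973960876
shift [-0.0046 -0.0046  0.0004] turn [ 0.0012 -0.0003 -0.177 ]
```

Emit:
{"method": "apply_moves", "body": {
  "moves": [
    [0, 0, 0, 0, 0, 0.088, 0.1],
    [0, 0, 0, 0, 0, 0.088, 0.3],
    [0, 0, 0, 0, 0, 0.088, 0.6],
    [0, 0, 0, 0, 0, 0.088, 0.8],
    [0, 0, 0, 0, 0, 0.088, 0.8],
    [0, 0, 0, 0, 0, 0.088, 0.8],
    [0, 0, 0, 0, 0, 0.088, 0.8]
  ]
}}

```text
time_s: 10.4
tool_pos: [0.5041, -0.1662, 0.086]
tool_rot: [-180.0, 0.0, 97.1]
force: [0.1, 0.2, 0.0]
grip_width: 0.0513
grasp_force: 0.0
```

The release rows repeated the turn, because each call is relative to its own starting pose. The screw may have turned up to 0.13 rad further than planned. I'll lift straight up, clear the view and measure the wing.

Emit:
{"method": "apply_moves", "body": {
  "moves": [
    [0, 0, 0, 0, 0, 0, 1],
    [0, 0, 0, 0, 0, 0, 1],
    [0, 0, -0.1, 0, 0, 0, 1],
    [0, 0, -0.2, 0, 0, 0, 1],
    [0, 0, -0.3, 0, 0, 0, 1],
    [0, 0, -0.4, 0, 0, 0, 1],
    [0, 0, -0.5, 0, 0, 0, 1],
    [0, 0, -0.6, 0, 0, 0, 1],
    [-0.1, 0, -0.65, 0, 0, 0, 1],
    [-0.25, 0, -0.65, 0, 0, 0, 1],
    [-0.4, 0, -0.65, 0, 0, 0, 1],
    [-0.55, 0, -0.65, 0, 0, 0, 1],
    [-0.7, 0, -0.65, 0, 0, 0, 1],
    [-0.85, 0, -0.65, 0, 0, 0, 1],
    [-1, 0, -0.65, 0, 0, 0, 1],
    [-1, 0, -0.65, 0, 0, 0, 1]
  ]
}}

```text
time_s: 12.0
tool_pos: [0.5273, -0.3699, 0.2149]
tool_rot: [-179.9, 0.1, 96.8]
force: [0.3, -0.4, -0.2]
grip_width: 0.0872
grasp_force: 0.0
```

```bash
python3 - <<'E'
from h import *
goal(.5,-.16,.2,100)
ims={n:viewer.read_camera(n) for n in("scene","top")}
a=cv2.resize(ims['scene'][165:260,155:255,::-1],(420,400),interpolation=3);b=cv2.resize(ims['top'][185:275,255:350,::-1],(380,360),interpolation=3);b=cv2.copyMakeBorder(b,0,40,0,0,0)
cv2.imwrite("pics/fin.png",np.hstack([a,b]))
(r,f),c,w=wing(ims,[.505,-.166,-1.33],{"scene":(216,186),"top":(291,226)}); print(r,f,c)
for n in w: print(n,fit({n:w[n]},r,.052,.012,.089,.117))
print(shiftof(np.load("p1.npy"),profile(ims["scene"])))
E
```

```text
12.0 [ 48.4  18.4 -20.2  81.9   6.5  80.8  34.9] [ 0.5273 -0.3699  0.2149] [-1.7989e+02  9.0000e-02  9.6750e+01] [ 0.3 -0.4 -0.2] [-0.05 -0.1  -0.03] 0.0872 0.0
shift [ 1.0586 -0.0122  0.0727] turn [-0.0013  0.0011 -0.0378]
[ 0.50322045 -0.16389385 -1.34248008] 0.8439142843646905 {'scene': 239, 'top': 132}
scene (array([ 0.50898774, -0.16410126, -1.26829906]), np.float64(0.19883501517761915))
top (array([ 0.5011634 , -0.16106306, -1.35349546]), np.float64(0.4567439096850862))
(np.float64(4.100000000000003), np.float64(0.9900236922531775))
```

View pics/fin.png

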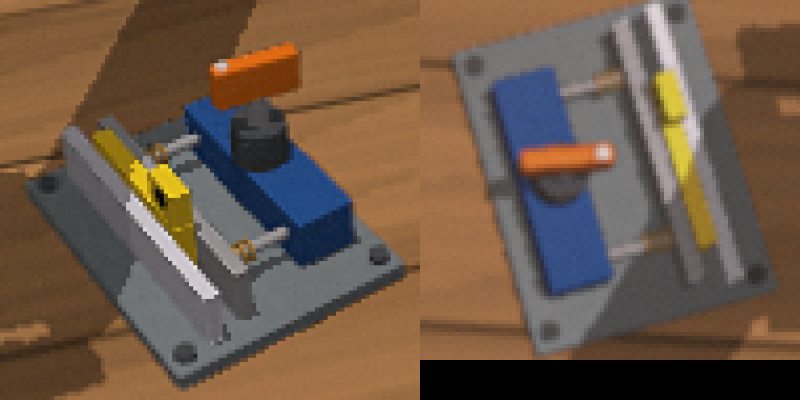

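The right half shows the wing turned by roughly 80–85°, with the guide against the blade and the blade upright by the rail. The wing angle is still uncertain, so I'll measure the turn from sub-pixel edge lines.

```bash
cat > ang.py <<'E'
from h import *
def edges(w,axis):  # w orange-ness, returns subpixel edge lines across 'axis' scan
    if axis==0: w=w.T
    L=[];H=[]
    for c in range(w.shape[0]):   # each scan line
        v=w[c]; m=v.max()
        if m<.75*np.percentile(w,99.5): continue
        i=int(v.argmax()); t=m/2 if True else 0
        a=i
        while a>0 and v[a]>t:a-=1
        b=i
        while b<len(v)-1 and v[b]>t:b+=1
        L.append((c,a+(t-v[a])/(v[a+1]-v[a]))); H.append((c,b-(t-v[b])/(v[b-1]-v[b])))
    return np.array(L),np.array(H)
def yaw(n,im,x0,y0,s,axis,z,trim=.2):
    w=im[:,:,0].astype(float)-im[:,:,2]; w=np.clip(w-np.median(w),0,None); out=[]
    for E in edges(w,axis):
        k=int(len(E)*trim);E=E[k:len(E)-k]; 
        p=np.polyfit(E[:,0],E[:,1],1); r=np.std(np.polyval(p,E[:,0])-E[:,1])
        q=[(c,np.polyval(p,c)) for c in(E[0,0],E[-1,0])]
        q=[(a,b) if axis==0 else (b,a) for a,b in q]
        W=[inv(n,np.array([x0+(a+.5)/s-.5,y0+(b+.5)/s-.5]),z) for a,b in q]; d=W[1]-W[0]
        out.append((np.degrees(np.arctan2(d[1],d[0])).round(2),len(E),round(r,2)))
    return out
i=cv2.imread("pics/topc.png")[:,:,::-1]   # 6x, origin 255,185; wing x 195-245,y 160-310
print("before top",yaw("top",i[150:320,190:255],255+190/6,185+150/6,6,1,.105))
im=np.mean([viewer.read_camera("top") for _ in range(4)],0).astype(np.uint8)
i=cv2.resize(im[185:275,255:350],None,fx=6,fy=6,interpolation=3)
j=i[205:275,140:310]; cv2.imwrite("pics/j.png",j[:,:,::-1])
print("after top",yaw("top",j,255+140/6,185+205/6,6,0,.105))
im=np.mean([viewer.read_camera("scene") for _ in range(4)],0).astype(np.uint8)
i=cv2.resize(im[165:260,155:255],None,fx=6,fy=6,interpolation=3)
for z in(.117,.089):print("after scene",z,yaw("scene",i[50:165,295:435],155+295/6,165+50/6,6,0,z))
E
python3 ang.py
```

```text
before top [(np.float64(-178.33), 66, np.float64(0.12)), (np.float64(-177.2), 66, np.float64(0.17))]
after top [(np.float64(-84.02), 62, np.float64(1.19)), (np.float64(-84.23), 62, np.float64(1.15))]
after scene 0.117 [(np.float64(99.93), 66, np.float64(1.59)), (np.float64(99.26), 66, np.float64(1.52))]
after scene 0.089 [(np.float64(99.93), 66, np.float64(1.59)), (np.float64(99.26), 66, np.float64(1.52))]
```

The wing turned through about the full extra angle, putting it near 1.68 rad. That is inside the band but close to its top. There is time, so I'll re-grip and ease it back to 105° tool yaw, which corresponds to about 1.55 rad.

```bash
python3 -c "
from h import *
goal(.5045,-.1655,.16,97)"
```

```text
12.5 [ 48.2  18.2 -20.5  82.1   6.4  80.9  34.8] [ 0.5293 -0.3638  0.2163] [1.7999e+02 2.0000e-02 9.7190e+01] [ 0.3 -0.5 -0. ] [-0.04 -0.1  -0.02] 0.087 0.0
shift [0.9991 0.0011 0.2813] turn [0.0001 0.0002 0.0022]
```

Emit:
{"method": "apply_moves", "body": {
  "moves": [
    [0.12, 0, 0.03, 0, 0, 0, 1],
    [0.26, 0, 0.06, 0, 0, 0, 1],
    [0.4, 0, 0.1, 0, 0, 0, 1],
    [0.54, 0, 0.14, 0, 0, 0, 1],
    [0.68, 0, 0.18, 0, 0, 0, 1],
    [0.82, 0, 0.22, 0, 0, 0, 1],
    [0.94, 0, 0.26, 0, 0, 0, 1],
    [1, 0.001, 0.28, 0, 0, 0, 1],
    [1, 0.001, 0.28, 0, 0, 0, 1],
    [1, 0.001, 0.28, 0, 0, 0, 1]
  ]
}}

```text
time_s: 13.5
tool_pos: [0.5047, -0.1672, 0.1605]
tool_rot: [180.0, 0.1, 97.1]
force: [-0.0, -0.4, -0.5]
grip_width: 0.087
grasp_force: 0.0
```

```bash
python3 -c "
from h import *
goal(.5045,-.1655,.086,97)"
```

```text
13.5 [ 40.7   6.7 -27.  102.    3.2  72.   19.9] [ 0.5047 -0.1672  0.1605] [1.7997e+02 7.0000e-02 9.7090e+01] [-0.  -0.4 -0.5] [-0.06 -0.13 -0.06] 0.087 0.0
shift [ 8.900e-03 -2.000e-04  3.723e-01] turn [0.0003 0.0009 0.0011]
```

Emit:
{"method": "apply_moves", "body": {
  "moves": [
    [0, 0, 0.06, 0, 0, 0, 1],
    [0, 0, 0.14, 0, 0, 0, 1],
    [0, 0, 0.22, 0, 0, 0, 1],
    [0, 0, 0.3, 0, 0, 0, 1],
    [0, 0, 0.37, 0, 0, 0, 1],
    [0, 0, 0.37, 0, 0, 0, 1],
    [0, 0, 0.37, 0, 0, 0, 0.3],
    [0, 0, 0.37, 0, 0, 0, 0],
    [0, 0, 0.37, 0, 0, 0, 0],
    [0, 0, 0.37, 0, 0, 0, 0],
    [0, 0, 0.37, 0, 0, 0, 0],
    [0, 0, 0.37, 0, 0, 0, 0],
    [0, 0, 0.37, 0, 0, 0, 0],
    [0, 0, 0.37, 0, 0, 0, 0],
    [0, 0, 0.37, 0, 0, 0, 0],
    [0, 0, 0.37, 0, 0, 0, 0],
    [0, 0, 0.37, 0, 0, 0, 0],
    [0, 0, 0.37, 0, 0, 0, 0],
    [0, 0, 0.37, 0, 0, 0, 0],
    [0, 0, 0.37, 0, 0, 0, 0]
  ],
  "grip_force": 25
}}

```text
time_s: 15.5
tool_pos: [0.5055, -0.1657, 0.0862]
tool_rot: [179.9, 0.0, 97.2]
force: [5.0, 0.1, -4.4]
grip_width: 0.0112
grasp_force: 25.0
```

```bash
python3 m.py p6.npy
```

```text
(np.float64(9.800000000000004), np.float64(0.99320954932345)) (np.float64(4.000000000000003), np.float64(0.9898635733318678))
15.65 [ 40.   10.6 -27.  106.9   5.3  63.6  18.2] [ 0.5054 -0.1658  0.0861] [1.7989e+02 2.0000e-02 9.7160e+01] [ 5.6 -1.  -4.5] [-0.02 -1.33  0.03] 0.0115 24.992051124572754
shift [-0.0006 -0.0048  0.0007] turn [ 0.0012  0.0005 -0.2658]
```

Emit:
{"method": "apply_moves", "body": {
  "moves": [
    [0, 0, 0, 0, 0, -0.03, 0],
    [0, 0, 0, 0, 0, -0.06, 0],
    [0, 0, 0, 0, 0, -0.09, 0],
    [0, 0, 0, 0, 0, -0.09, 0],
    [0, 0, 0, 0, 0, -0.09, 0],
    [0, 0, 0, 0, 0, -0.09, 0]
  ]
}}

```text
time_s: 16.25
tool_pos: [0.5054, -0.1657, 0.0861]
tool_rot: [179.9, 0.0, 104.9]
force: [5.4, -0.7, -4.2]
grip_width: 0.0109
grasp_force: 25.0
```

Emit:
{"method": "apply_moves", "body": {
  "moves": [
    [0, 0, 0, 0, 0, 0, 0.2],
    [0, 0, 0, 0, 0, 0, 0.5],
    [0, 0, 0, 0, 0, 0, 1],
    [0, 0, 0, 0, 0, 0, 1],
    [0, 0, 0, 0, 0, 0, 1],
    [0, 0, 0, 0, 0, 0, 1],
    [0, 0, 0, 0, 0, 0, 1],
    [0, 0, 0, 0, 0, 0, 1],
    [0, 0, -0.1, 0, 0, 0, 1],
    [0, 0, -0.2, 0, 0, 0, 1],
    [0, 0, -0.35, 0, 0, 0, 1],
    [0, 0, -0.5, 0, 0, 0, 1],
    [0, 0, -0.65, 0, 0, 0, 1],
    [-0.15, 0, -0.65, 0, 0, 0, 1],
    [-0.35, 0, -0.65, 0, 0, 0, 1],
    [-0.55, 0, -0.65, 0, 0, 0, 1],
    [-0.75, 0, -0.65, 0, 0, 0, 1],
    [-0.95, 0, -0.65, 0, 0, 0, 1],
    [-1, 0, -0.65, 0, 0, 0, 1],
    [-1, 0, -0.65, 0, 0, 0, 1]
  ]
}}

```text
time_s: 18.25
tool_pos: [0.5551, -0.361, 0.2149]
tool_rot: [-179.9, -0.1, 104.7]
force: [0.8, 0.7, -0.0]
grip_width: 0.0873
grasp_force: 0.0
```

```bash
python3 ang.py; python3 - <<'E'
from h import *
goal(.5,-.16,.2,100)
ims={n:viewer.read_camera(n) for n in("scene","top")}
a=cv2.resize(ims['scene'][165:260,155:255,::-1],(420,400),interpolation=3);b=cv2.resize(ims['top'][185:275,255:350,::-1],(380,360),interpolation=3);b=cv2.copyMakeBorder(b,0,40,0,0,0)
cv2.imwrite("pics/fin2.png",np.hstack([a,b]))
print(shiftof(np.load("p1.npy"),profile(ims["scene"])))
E
```

```text
before top [(np.float64(-178.33), 66, np.float64(0.12)), (np.float64(-177.2), 66, np.float64(0.17))]
after top [(np.float64(-76.0), 66, np.float64(1.51)), (np.float64(-75.93), 66, np.float64(1.6))]
after scene 0.117 [(np.float64(104.8), 54, np.float64(1.76)), (np.float64(103.43), 54, np.float64(3.1))]
after scene 0.089 [(np.float64(104.8), 54, np.float64(1.76)), (np.float64(103.43), 54, np.float64(3.1))]
18.65 [ 46.9  20.7 -21.8  79.    7.6  81.7  40.2] [ 0.556  -0.3581  0.2166] [1.7998e+02 3.0000e-02 1.0495e+02] [-0.7  0.2 -0.4] [-0.   -0.15 -0.06] 0.0872 0.0
shift [ 1.0293 -0.0151  0.0824] turn [0.0002 0.0004 0.0576]
(np.float64(3.9000000000000026), np.float64(0.9814737069073333))
```

View pics/fin2.png

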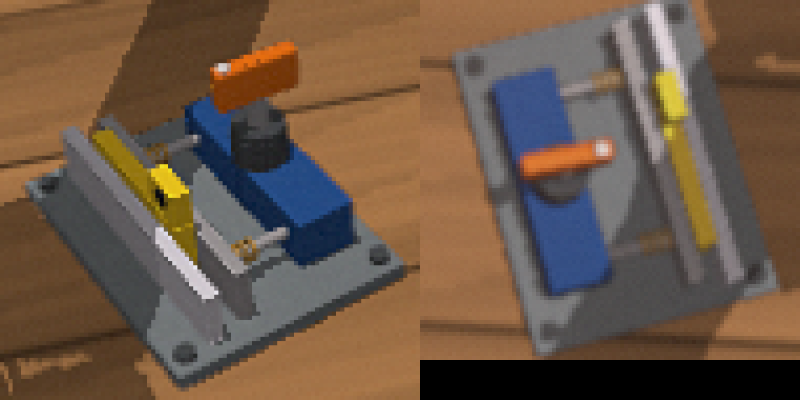

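The wing is now at about −75.5°, which is roughly 17° past touch. The guide is against the blade, the blade stands upright in the gap, and the gripper is clear. Handing in.

```bash
python3 -c "
from cell import env
print(env.sign_off())"
```

```text
the job is handed in; nothing more can be done
None
```

The yellow-blade lane's screw is set about 17° past touch (about 1.55 rad by my estimate) and released, with the blade standing in the gap and the other lane untouched; my release move overshot to about 1.68 rad, so I re-gripped and eased it back before handing in at about 19 s.

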